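Lay the second course of a tile pad in half bond

ROBOT

A 6-joint arm with a two-finger parallel gripper is mounted at the origin on the work surface. World frame = base frame: x ahead of the robot, y to its left, z up, the work surface at z = 0. Lengths are in m, angles in degrees, forces in N, time in s.
With the tool pointing down it reaches from about 0.25 to 0.725 m from the base axis. Payload 9.7 kg.
Tool frame: the origin (TCP) lies at the very end of the fingers, on their centre line; the grasp point (between the pads) lies 19 mm behind it; x points along the fingers, z is the direction in which the jaws open and shut, and the axes are right-handed (so a half turn about x gives the same grasp; the last joint's range is limited). The gripper opens to 85 mm and grips with 20 to 120 N. Pads are 22 mm wide; open, the fingers measure 114 mm over their backs; the gripper's body (76 mm by 85 mm) begins 54 mm behind the grasp point. The pads swing forward as they close: fully open they stand 13 mm farther back than shut.
Start: joints at [-65.604, 4.979, 10.078, 95.1, 0, 90], TCP at [0.227, -0.501, 0.231] pointing down, gripper open.
Joint ranges: [-179.16, 179.16], [-48.56, 103.87], [-65.8, 70.77], [-126.05, 130.52], [-82.76, 87.17], [-180, 180]. Speed limits (degrees/s): [127.2, 127.2, 147.25, 180, 180, 180].

INTERFACE

Orientations are given as [roll, pitch, yaw] about the fixed x, y, z axes, in that order (R = Rz(yaw) Ry(pitch) Rx(roll)).
In Python, from workcell import sensors, vision, job_done gives the robot as it stands.
- The arm moves only by the tool carry_out, never from a script. Its argument "increments" is a list of rows, each a list of 7 numbers: the turn, a rotation vector about the tool's x, y, z in degrees, then the shift along the tool's x, y, z in mm, then the opening in per cent of the stroke, from 0 (shut) to 100 (fully open). A call has 1 to 12 rows; each row shifts and turns the commanded pose from where the row before left it, along the tool's axes as they then stand; what a row does not reach is not made up. A row lasts 1/8 s, in which the tool goes at most 62.5 mm and 10.7 degrees, less where a joint would pass 70% of its speed; a pose out of reach is approached as far as the arm can. A call is refused whole if a number of a shift passes 62.5 or a number of a turn 10.7, either way. A call with a gripper value outside its range is refused whole. The fingers move at their own pace and stop on an object; "squeeze" is the grip in N (left out, the last holds). Time passes only in rows, so rows that do not move let the fingers close. It gives the time, the measured TCP pose, the force and the opening at its end, in the units of the state.
- sensors.get_obs(): the state, without advancing time (a new reading comes with each control period).
- vision.camera(name): name is "scene" or "top" or "wrist"; returns the picture (400x640x3 uint8, red, green, blue); there is no depth.
- vision.calibration(name): a dict with "camera_matrix" (3x3 intrinsics, pixels), "dist" ([k1, k2, p1, p2, k3] as OpenCV has them; the pictures are not rectified), "extrinsics" (4x4, takes a point from world to camera coordinates); the wrist camera has in their place "mount" (4x4, takes a point from camera to tool coordinates, whose origin is the TCP and whose axes are the tool frame's). Camera axes: x right, y up, looking along -z (the intrinsics and any distortion apply to the point x, -y, -z); pixel columns grow to the right and rows downward; lengths in m; the calibration is good to about 2 mm. A picture is of the moment at which its call begins: read the wrist's pose just before it. calibration takes no time and is no camera call.
- job_done(): hands the job in, once; it reports no verdict.
The state is a dict: "time": time; "q": joint angles; "qd": joint speeds; "joint_efforts": joint torques, N m; "ee_pos": TCP position; "tcp_rot": TCP orientation; "wrist_force": force on the tool from outside, world axes, zero at the start; "torque": the same for the moment, N m; "opening": finger opening in m.
Only numpy, scipy, OpenCV 4.12 (cv2) and the standard library are available. Lean on these libraries where they do the work, as an engineer would, in place of code of your own. Each camera call takes 0.05 s, during which the arm holds its last target.

TASK

Lay the second course of the tile pad, tight against the robot's side of the two tiles already fixed to the bench: the full-length tile straddles their joint, half on each, and the square half tile closes either one of its ends, butted tight against it so that the course finishes level with the end of the first. Slide the tiles flat across the bench without lifting or standing them up, leave the spare offcut and everything else where it is, and finish with both tiles square, flat on the bench and clear of the gripper.

Things in the scene. Friction and masses are not known exactly. Their poses are not given: they have to be found in the camera images.
- course: First course, immovable: two white ceramic tiles, each 75 mm (x) by 149 mm (y) and 10 mm thick, in a row end to end along y (300 mm over all) with a dark joint line between them, and an aluminium edge strip 8 mm wide and 16 mm high along their far (+x) side. Origin on the bench surface at the middle of that joint line; y runs along the row, x square to it, away from the robot. The free near long edge is at x = -37.5 mm, the row's ends at y = -150 and +150 mm.
- full_tile: Loose full tile, plain white ceramic, lying flat: 75 mm (x) by 150 mm (y) by 10 mm thick, about 0.25 kg. Origin at the centre of its underside, z up. Too low and wide to grip well; it slides easily over the bench (friction about 0.3, under 2 N) when pushed by its edges, best with two spread fingertips low beside an edge; pressed on top and dragged it tends to pivot. Starts between the two smaller pieces.
- half_tile: Loose half tile lying flat, the same plain white glazed ceramic as all the tiles: a square of 75 mm by 75 mm, 10 mm thick, about 0.125 kg. Origin at the centre of its underside, z up; slides as easily. It may lie to the left or right of the full tile, and further out than the end of the first course, so pushed straight ahead it can miss that course and pass its end.
- offcut: Spare offcut, not needed and to be left alone: same tile, cut to 75 mm (x) by 112 mm (y), 10 mm thick, loose, lying flat on the other side of the full tile from the half tile. Origin at the centre of its underside.
- mallet: Bystander: rubber mallet with wooden handle lying along its x, 240 mm long, about 30 mm high, to the left of the work.
- rub_block: Bystander: grey rubbing block 40 by 90 mm, 25 mm high, lying to the right of the work. Origin at the centre of its underside.
There are look-alikes about, which are no part of the job. Leave any orange or yellow look-alike of the full_tile alone.

How it is judged (in metres and radians):
At the end, for the whole second after the job is handed in: Tiles flat and still, 72 to 79 mm off the first course's axis (75 = tight). Full tile within 7 mm of centred on the joint, parallel within 0.04 rad. Half tile square within 0.06, 108 to 117 mm along from the full tile (112.5 = tight), level with the row's end within 9 mm (x of full_tile in the frame of course between -0.079 and -0.072 m and y of full_tile in the frame of course between -0.007 and 0.007 m and angle between the y axis of full_tile and the y axis of course, either way round below 0.04 rad and x of half_tile in the frame of course between -0.079 and -0.072 m and (angle between the x axis of half_tile and the x axis of course, either way round below 0.06 rad or angle between the x axis of half_tile and the y axis of course, either way round below 0.06 rad) and (y of half_tile in the frame of full_tile between 0.108 and 0.117 m or y of half_tile in the frame of full_tile between -0.117 and -0.108 m) and (y of half_tile in the frame of course between 0.1035 and 0.1215 m or y of half_tile in the frame of course between -0.1215 and -0.1035 m) and height (world z) of each of full_tile, half_tile below 0.003 m and angle between each of full_tile, half_tile's own z axis and vertical below 0.03 rad and linear speed of each of full_tile, half_tile below 0.01 m/s and angular speed of each of full_tile, half_tile below 0.05 rad/s); the robot touches nothing.
It fails at once if a tile to be laid is lifted off the bench (underside centre over 12 mm up) or tipped by more than 0.3 rad (height (world z) of any of full_tile, half_tile above 0.012 m or angle between any of full_tile, half_tile's own z axis and vertical above 0.3 rad).
It fails at once if the offcut or another bystander is shifted by more than 20 mm (distance of any of offcut, mallet, rub_block from where it was at the start of the episode above 0.02 m).
It also fails if it takes over 72 s, if anything falls off the work surface, if the arm or the gripper's body presses on something with over 40 N, if the wrist force passes 120 N, or if a joint passes its speed limit or range.

## Working session

There is one attempt and no reset: what is moved stays moved. The work goes in short steps, Python scripts to look and compute and a tool call to move; the robot and the scene stay as the last step left them, time stands still between calls to the robot, and variables do not carry over. Pictures are saved under pics/ and viewed, and the job is handed in when it is done.

Besides the shell and the picture viewer there is one more tool, called in YAML: its name, and indented under it one key for each argument. carry_out: Moves the arm, as the interface text tells. Its arguments: {"type":"object","properties":{"increments":{"type":"array"},"squeeze":{"type":"number"}},"required":["increments"]}

```bash
mkdir -p pics; ls
python3 - <<'E'
from workcell import sensors, vision
import cv2, numpy as np
o=sensors.get_obs(); print(o)
for n in ["top","scene"]:
    im=vision.camera(n); cv2.imwrite(f"pics/{n}0.png",im[:,:,::-1])
    c=vision.calibration(n); print(n,{k:np.round(np.array(v),4).tolist() for k,v in c.items()})
c=vision.calibration("wrist"); print({k:np.round(np.array(v),4).tolist() for k,v in c.items()})
E
```

```text
pics
{'time': 0.0, 'q': array([-6.56027710e+01,  5.01213190e+00,  1.00345456e+01,  9.50990953e+01,
        1.10526692e-03,  9.00007511e+01]), 'qd': array([-0.00221547, -0.05192062, -0.0010316 , -0.04054376, -0.01817715,
        0.0037849 ]), 'joint_efforts': array([ 3.67291532e-04, -5.20396578e+01,  4.64797139e+01,  1.63299171e-02,
        2.14728834e-04,  7.60039818e-07]), 'ee_pos': array([ 0.22709564, -0.50068062,  0.23057398]), 'tcp_rot': array([179.17496275,  89.92331052, 113.57143985]), 'wrist_force': array([-0.08125876,  0.29331048, -0.21018447]), 'torque': array([-0.05060589, -0.0235496 ,  0.04867019]), 'opening': 0.08549766843534819}
top {'camera_matrix': [[388.2191, 0.0, 320.985], [0.0, 388.2191, 195.0866], [0.0, 0.0, 1.0]], 'dist': [-0.0825, 0.0, 0.0, 0.0, 0.0], 'extrinsics': [[0.0555, -0.9985, -0.0026, -0.0158], [0.9769, 0.0538, 0.2068, -0.4616], [-0.2063, -0.0141, 0.9784, -0.9159], [0.0, 0.0, 0.0, 1.0]]}
scene {'camera_matrix': [[497.9122, 0.0, 320.0998], [0.0, 497.9122, 202.5933], [0.0, 0.0, 1.0]], 'dist': [-0.0262, 0.0, 0.0, 0.0, 0.0], 'extrinsics': [[-0.7271, 0.6865, -0.0062, 0.3546], [-0.3905, -0.4061, 0.8262, 0.144], [0.5646, 0.6031, 0.5634, -1.9036], [0.0, 0.0, 0.0, 1.0]]}
{'camera_matrix': [[298.7043, 0.0, 316.7913], [0.0, 298.7043, 199.8967], [0.0, 0.0, 1.0]], 'dist': [-0.037, 0.0, 0.0, 0.0, 0.0], 'mount': [[-0.0002, 0.294, -0.9558, -0.1435], [-0.0018, 0.9558, 0.294, 0.0749], [1.0, 0.0018, 0.0003, -0.0001], [0.0, 0.0, 0.0, 1.0]]}
```

View pics/top0.png

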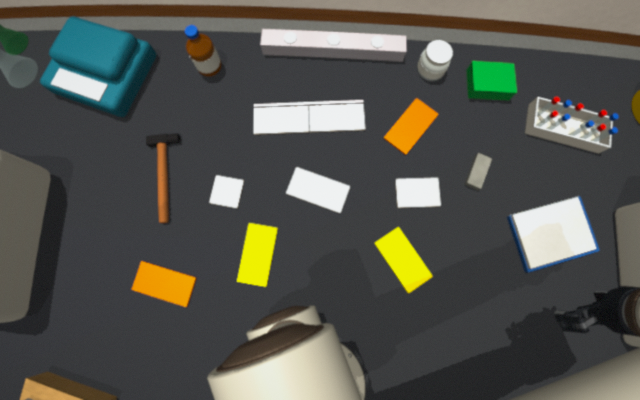

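View pics/scene0.png

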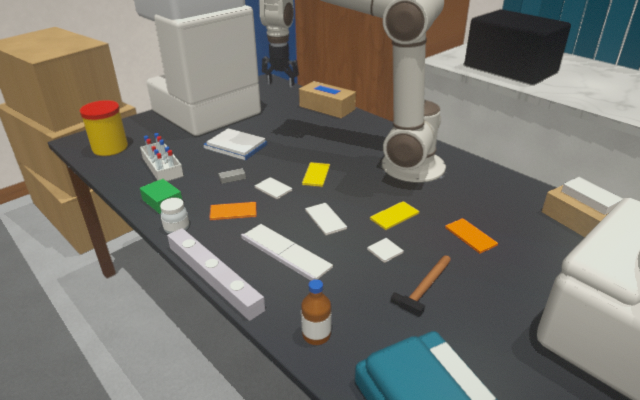

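The top view shows the course at pixel (309,117) with its joint line at (309,117). Of the loose white pieces, the full tile is at (318,189), the square half tile at (227,191) and the offcut at (418,192). Look-alikes are yellow at (257,254) and (403,260) and orange at (163,284) and (411,126). The mallet is at (163,180) and the rubbing block at (479,170). By the description the white ones are mine. Next I'll measure them and check in a close crop.

```bash
cat > h.py <<'E'
import numpy as np, cv2
from workcell import sensors, vision
def T_of(name,obs=None):
    c=vision.calibration(name); K=np.array(c["camera_matrix"]); d=np.array(c["dist"],float)
    if name=="wrist":
        from scipy.spatial.transform import Rotation as R
        M=np.array(c["mount"]); W=np.eye(4); W[:3,:3]=R.from_euler('xyz',obs["tcp_rot"],degrees=True).as_matrix(); W[:3,3]=obs["ee_pos"]
        E=np.linalg.inv(W@M)
    else: E=np.array(c["extrinsics"])
    return K,d,E
def px2w(name,pts,z,obs=None):
    K,d,E=T_of(name,obs)
    u=cv2.undistortPoints(np.array(pts,float).reshape(-1,1,2),K,d).reshape(-1,2)
    R=E[:3,:3];t=E[:3,3]; C=-R.T@t
    D=np.c_[u[:,0],-u[:,1],-np.ones(len(u))]@R
    s=(z-C[2])/D[:,2]
    return C+D*s[:,None]
def w2px(name,P,obs=None):
    K,d,E=T_of(name,obs)
    P=np.array(P,float).reshape(-1,3); c=P@E[:3,:3].T+E[:3,3]
    q=c*[1,-1,-1]
    return cv2.projectPoints(q,np.zeros(3),np.zeros(3),K,d)[0].reshape(-1,2)
def rects(name,im,boxes,z=0.01,obs=None,thr=None):
    """subpixel-ish: threshold on 4x upsample, convert contour to world, minAreaRect + line fits"""
    out=[]
    g=cv2.cvtColor(im,cv2.COLOR_RGB2GRAY)
    for (x0,y0,x1,y1) in boxes:
        s=g[y0:y1,x0:x1]; k=6
        b=cv2.resize(s,None,fx=k,fy=k,interpolation=cv2.INTER_CUBIC)
        t=thr or cv2.threshold(b,0,255,cv2.THRESH_OTSU)[0]
        m=(b>t).astype(np.uint8)
        cs=cv2.findContours(m,cv2.RETR_EXTERNAL,cv2.CHAIN_APPROX_NONE)[0]
        c=max(cs,key=cv2.contourArea).reshape(-1,2).astype(float)
        p=(c+0.5)/k-0.5+[x0,y0]
        w=px2w(name,p,z,obs)[:,:2]
        (cx,cy),(a,bb),ang=cv2.minAreaRect((w*1000).astype(np.float32))
        out.append((cx,cy,a,bb,ang))
    return out
E
python3 - <<'E'
from h import *
im=vision.camera("top")
for n,b in dict(course=(245,92,372,140),c_left=(245,92,307,140),full=(280,160,356,218),half=(203,168,250,214),off=(388,170,448,214)).items():
    for z in (0.01,):
        print(n,np.round(rects("top",im,[b],z)[0],1))
for n,b,z in [("yel1",(257,254),.01),("yel2",(403,260),.01),("orR",(411,126),.01),("mallet",(163,180),.02),("rub",(479,170),.025)]:
    print(n,np.round(px2w("top",[b],z),3))
cv2.imwrite("pics/crop.png",cv2.resize(im[85:220,190:460,::-1],None,fx=2.9,fy=2.9,interpolation=cv2.INTER_CUBIC))
E
```

```text
course [686.5  56.2  89.2 302.1   5.5]
c_left [679.1 133.5  89.2 146.5   5.3]
full [484.9  19.9 151.9  77.5  72.9]
half [467.1 257.8  77.3  77.6  82.7]
off [ 492.  -240.4   77.8  114.8    4.8]
yel1 [[0.31  0.163 0.01 ]]
yel2 [[ 0.315 -0.204  0.01 ]]
orR [[ 0.674 -0.222  0.01 ]]
mallet [[0.485 0.426 0.02 ]]
rub [[ 0.556 -0.399  0.025]]
```

View pics/crop.png

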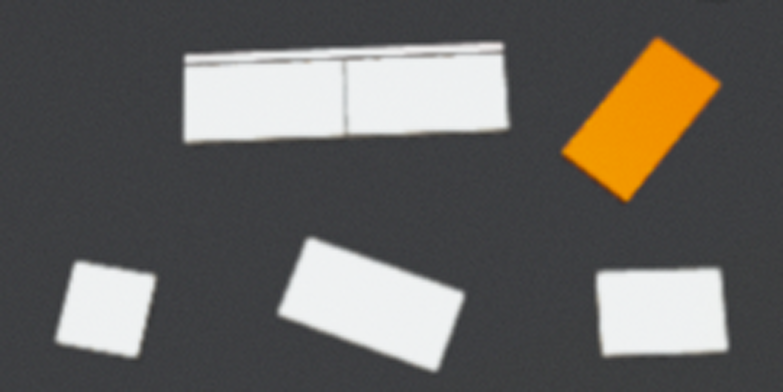

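The crop confirms the choice: white full tile (152x77 mm measured), white square half tile (77x77), offcut 115x78. The orange piece is to be left alone. Next I need the exact course frame.

```bash
cat >> h.py <<'E'
def edge_sub(name,g,P0,P1,nrm,n=60,half=0.012,z=0.01,obs=None,frac=(0.06,0.94),dark=False):
    """along world segment P0-P1 find bright->dark step crossing along nrm (outward); returns pts"""
    P0=np.array(P0);P1=np.array(P1);nrm=np.array(nrm);res=[]
    s=np.linspace(-half,half,97)
    for f in np.linspace(*frac,n):
        p=P0+(P1-P0)*f
        w=p+s[:,None]*nrm
        q=w2px(name,np.c_[w,np.full(len(s),z)],obs).astype(np.float32)
        v=cv2.remap(g.astype(np.float32),q[:,0][None],q[:,1][None],cv2.INTER_CUBIC)[0]
        if dark:
            i=np.argmin(v); res.append(p+s[i]*nrm); continue
        lo,hi=np.percentile(v,5),np.percentile(v,95)
        if hi-lo<60: continue
        k=np.where((v[:-1]>(lo+hi)/2)&(v[1:]<=(lo+hi)/2))[0]
        if len(k): 
            j=k[np.argmin(abs(s[k]))]; res.append(p+s[j]*nrm)
    return np.array(res)
def fit(p):
    l=cv2.fitLine(p.astype(np.float32),cv2.DIST_HUBER,0,1e-5,1e-5).ravel(); return l[2:],l[:2]
def course():
    import json; d=json.load(open("course.json")); return np.array(d["o"]),d["a"]
def toC(p,o=None,a=None):
    if o is None: o,a=course()
    c,s=np.cos(a),np.sin(a); R=np.array([[c,-s],[s,c]]); return (np.atleast_2d(p)-o)@R
def toW(p):
    o,a=course(); c,s=np.cos(a),np.sin(a); R=np.array([[c,-s],[s,c]]); return np.atleast_2d(p)@R.T+o
E
python3 - <<'E'
from h import *
import json
im=vision.camera("top"); g=cv2.cvtColor(im,cv2.COLOR_RGB2GRAY)
a=np.radians(5.5); ux=np.array([np.cos(a),np.sin(a)]); uy=np.array([-ux[1],ux[0]])
o=np.array([.682,.056])
for it in range(3):
    L=o-.0375*ux-.15*uy; R=o-.0375*ux+.15*uy
    p=edge_sub("top",g,L,R,-ux); c,d=fit(p)
    if d[1]<0:d=-d
    uy=d.astype(float);ux=np.array([uy[1],-uy[0]]); a=np.arctan2(ux[1],ux[0])
    e1=edge_sub("top",g,o-.03*ux+.15*uy,o+.03*ux+.15*uy,uy)
    e2=edge_sub("top",g,o-.03*ux-.15*uy,o+.03*ux-.15*uy,-uy)
    jj=edge_sub("top",g,o-.028*ux,o+.028*ux,uy,dark=True,half=.006)
    yl=((e1-o)@uy).mean();yr=((e2-o)@uy).mean();yj=np.median((jj-o)@uy); xn=np.median((p-o)@ux)
    print(np.degrees(a),o,"near",xn,"ends",yl,yr,"joint",yj)
    o=o+(xn+.0375)*ux+ux*.0008+yj*uy*0.5+0.5*(yl+yr)/2*uy
    # 0.8mm blur allowance
json.dump(dict(o=o.tolist(),a=float(a)),open("course.json","w"))
for n,b in dict(full=(280,160,356,218),half=(203,168,250,214),off=(388,170,448,214)).items():
    r=rects("top",im,[b],.01)[0]; print(n,np.round(toC(np.array(r[:2])/1000)*1000,1), 'angle rel',round(r[4]-np.degrees(a),1))
print(toW([[-.075,0],[-.075,.1125],[-.25,0.1125]]))
E
```

```text
5.323528703082625 [0.682 0.056] near -0.03931872341357305 ends 0.15050000844721828 -0.15057084178452723 joint -0.00037500002104788203
5.356129571931721 [0.68100471 0.05570116] near -0.038227080549603554 ends 0.15074999740043402 -0.15036666407371105 joint -0.0001249999978444697
5.33363075961641 [0.6810742  0.05574115] near -0.038285138507602984 ends 0.15074166983879106 -0.15039166983142582 joint -0.0001250000026304428
full [[-198.6  -17.5]] angle rel 67.6
half [[-194.3  221. ]] angle rel 77.3
off [[-215.7 -277.3]] angle rel -0.5
[[0.6064114  0.0487958 ]
 [0.59595396 0.16080871]
 [0.42171165 0.14454158]]
```

```bash
cat >> h.py <<'E'
from scipy.spatial.transform import Rotation as Ro
def pose(o):
    R=Ro.from_euler('xyz',o["tcp_rot"],degrees=True).as_matrix(); return R,np.array(o["ee_pos"])
def plan(tx,ty,tz,zang=None):
    """zang: desired world angle deg of the tool z axis (jaw axis), mod 180. prints turn vector needed, then shifts in tool axes after the turn"""
    o=sensors.get_obs(); R,p=pose(o); 
    cur=np.degrees(np.arctan2(R[1,2],R[0,2]))
    if zang is None: Rn=R; rv=np.zeros(3)
    else:
        d=(zang-cur+90)%180-90; za=np.radians(cur+d)
        x=np.array([0,0,-1.]);z=np.array([np.cos(za),np.sin(za),0]);y=np.cross(z,x)
        Rn=np.c_[x,y,z]; rv=Ro.from_matrix(R.T@Rn).as_rotvec(degrees=True)
    sh=Rn.T@(np.array([tx,ty,tz])-p)*1000
    print("t",round(o["time"],2),"tcp",np.round(p,4),"toolz ang",round(cur,2),"tool y ang",round(np.degrees(np.arctan2(R[1,1],R[0,1])),1),"tilt",np.round(R[2,:],4),"q6",round(o["q"][5],1),"F",np.round(o["wrist_force"],1),"open",round(o["opening"],4))
    print("turn",np.round(rv,2),"shift",np.round(sh,1)); return rv,sh
E
python3 - <<'E'
from h import *
t=toW([[-.30,-.0175]])[0]; print(t); plan(t[0],t[1],.08,95.33); plan(t[0],t[1],.08)
E
```

```text
[0.38401229 0.01045669]
t 0.2 tcp [ 0.2271 -0.5008  0.2309] toolz ang -65.61 tool y ang 24.4 tilt [-1.e+00 -0.e+00 -8.e-04] q6 90.0 F [-0.4  0.4  0.2] open 0.0854
turn [ 1.906e+01 -4.000e-02  1.000e-02] shift [ 150.9  203.7 -494.5]
t 0.2 tcp [ 0.2271 -0.5008  0.2309] toolz ang -65.61 tool y ang 24.4 tilt [-1.e+00 -0.e+00 -8.e-04] q6 90.0 F [-0.4  0.4  0.2] open 0.0854
turn [0. 0. 0.] shift [ 151.2  354.1 -400.7]
```

carry_out:
  increments:
    - [9.53, 0, 0, 0, 0, 0, 100]
    - [9.53, 0, 0, 0, 0, 0, 100]
    - [0, 0, 0, 0, 22.6, -55, 100]
    - [0, 0, 0, 0, 22.6, -55, 100]
    - [0, 0, 0, 0, 22.6, -55, 100]
    - [0, 0, 0, 0, 22.6, -55, 100]
    - [0, 0, 0, 0, 22.6, -55, 100]
    - [0, 0, 0, 0, 22.6, -55, 100]
    - [0, 0, 0, 0, 22.6, -55, 100]
    - [0, 0, 0, 0, 22.6, -55, 100]
    - [0, 0, 0, 0, 22.6, -55, 100]
    - [0, 0, 0, 0, 0, 0, 100]

```text
time: 1.7
ee_pos: [0.384, 0.0145, 0.2309]
tcp_rot: [-140.1, 90.0, 135.6]
wrist_force: [0.1, -0.9, -0.6]
opening: 0.0852
```

carry_out:
  increments:
    - [0, 0, 0, 50, 0, 4, 100]
    - [0, 0, 0, 50, 0, 0, 100]
    - [0, 0, 0, 50, 0, 0, 100]
    - [0, 0, 0, 45, 0, 0, 100]
    - [0, 0, 0, 15, 0, 0, 100]
    - [0, 0, 0, 5, 0, 0, 100]
    - [0, 0, 0, 4, 0, 0, 100]
    - [0, 0, 0, 0, 0, 0, 100]

```text
time: 2.7
ee_pos: [0.3847, 0.0069, 0.0133]
tcp_rot: [86.7, 89.9, 2.1]
wrist_force: [0.7, -0.9, -0.6]
opening: 0.0854
```

Run:
```python
from h import *
o=sensors.get_obs();print(o["wrist_force"],o["ee_pos"])
im=vision.camera("wrist"); cv2.imwrite("pics/w1.png",im[:,:,::-1])
```

```text
[ 0.72509612 -0.91492807 -0.64361521] [0.38474522 0.00686208 0.01328934]
```

View pics/w1.png

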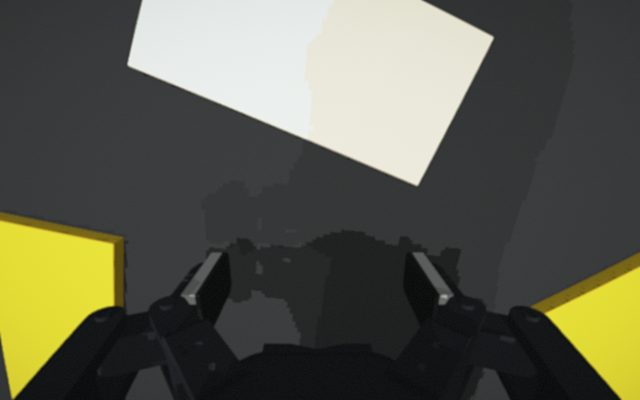

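The wrist view shows the full tile ahead (near corner at pixel (417,185)) and both fingertips at (215,255) and (425,255), still clear of the bench. I'll feel for the bench in small steps.

carry_out:
  increments:
    - [0, 0, 0, 5, 0, 0, 100]
    - [0, 0, 0, 5, 0, 0, 100]
    - [0, 0, 0, 3, 0, 0, 100]
    - [0, 0, 0, 2, 0, 0, 100]

```text
time: 3.25
ee_pos: [0.3839, 0.0069, -0.003]
tcp_rot: [-92.8, 90.0, -177.5]
wrist_force: [-0.8, -0.1, -0.0]
opening: 0.0852
```

carry_out:
  increments:
    - [0, 0, 0, 2, 0, 0, 100]
    - [0, 0, 0, 2, 0, 0, 100]
    - [0, 0, 0, 2, 0, 0, 100]

```text
time: 3.62
ee_pos: [0.3841, 0.0069, -0.0088]
tcp_rot: [67.8, 90.0, -16.9]
wrist_force: [-0.6, -0.3, 0.2]
opening: 0.0853
```

Run:
```python
from h import *
o=sensors.get_obs();print(toC(o["ee_pos"][:2])*1000, o["time"])
plan(.384,.0069,-.009,95.33)
```

```text
[[-300.28951049  -21.04546155]] 3.625
t 3.62 tcp [ 0.3841  0.0069 -0.0088] toolz ang -84.66 tool y ang 5.3 tilt [-1.  0.  0.] q6 175.7 F [-0.6 -0.3  0.2] open 0.0853
turn [ 0.01  0.   -0.  ] shift [ 0.2 -0.1 -0. ]
```

q6 is close to its limit here, so I'll lift and half-turn the tool first.

carry_out:
  increments:
    - [0, 0, 0, -30, 0, 0, 100]
    - [-10.6, 0, 0, 0, 0, 0, 100]
    - [-10.6, 0, 0, 0, 0, 0, 100]
    - [-10.6, 0, 0, 0, 0, 0, 100]
    - [-10.6, 0, 0, 0, 0, 0, 100]
    - [-10.6, 0, 0, 0, 0, 0, 100]
    - [-10.6, 0, 0, 0, 0, 0, 100]
    - [-10.6, 0, 0, 0, 0, 0, 100]
    - [-10.6, 0, 0, 0, 0, 0, 100]
    - [-10.6, 0, 0, 0, 0, 0, 100]
    - [-10.6, 0, 0, 0, 0, 0, 100]
    - [-10.6, 0, 0, 0, 0, 0, 100]

```text
time: 5.12
ee_pos: [0.384, 0.0069, 0.0212]
tcp_rot: [42.0, 90.0, 74.3]
wrist_force: [-1.1, -1.3, -0.4]
opening: 0.0849
```

carry_out:
  increments:
    - [-10.6, 0, 0, 0, 0, 0, 100]
    - [-10.6, 0, 0, 0, 0, 0, 100]
    - [-10.6, 0, 0, 0, 0, 0, 100]
    - [-10.6, 0, 0, 0, 0, 0, 100]
    - [-10.6, 0, 0, 0, 0, 0, 100]
    - [-10.4, 0, 0, 0, 0, 0, 100]
    - [0, 0, 0, 0, 0, 11, 100]
    - [0, 0, 0, 0, 0, 0, 100]

```text
time: 6.12
ee_pos: [0.3829, 0.0186, 0.0213]
tcp_rot: [-20.1, 90.0, 75.1]
wrist_force: [-0.2, 0.7, 0.5]
opening: 0.0855
```

Run:
```python
from h import *
o=sensors.get_obs();print(toC(o["ee_pos"][:2])*1000, o["time"])
plan(*toW([[-.300,-.010]])[0],-.009,95.33)
```

```text
[[-300.3092994    -9.33831444]] 6.125
t 6.12 tcp [0.3829 0.0186 0.0213] toolz ang 95.15 tool y ang -174.9 tilt [-1.e+00 -1.e-04  1.e-04] q6 -2.4 F [-0.2  0.7  0.5] open 0.0855
turn [-0.18  0.01  0.  ] shift [30.3 -0.3 -0.7]
```

carry_out:
  increments:
    - [-0.2, 0, 0, 30.3, 0, 0, 100]
    - [0, 0, 0, 0, -14, 0, 100]
    - [0, 0, 0, 0, -8, 0, 100]
    - [0, 0, 0, 0, -8, 0, 100]
    - [0, 0, 0, 0, -8, 0, 100]
    - [0, 0, 0, 0, -8, 0, 100]
    - [0, 0, 0, 0, -8, 0, 100]
    - [0, 0, 0, 0, -8, 0, 100]
    - [0, 0, 0, 0, -8, 0, 100]
    - [0, 0, 0, 0, -6, 0, 100]
    - [0, 0, 0, 0, -6, 0, 100]
    - [0, 0, 0, 0, 0, 0, 100]

```text
time: 7.62
ee_pos: [0.4651, 0.0259, -0.009]
tcp_rot: [-62.8, 90.0, 32.7]
wrist_force: [-0.2, 0.8, -0.1]
opening: 0.085
```

Run:
```python
from h import *
o=sensors.get_obs();print(toC(o["ee_pos"][:2])*1000, o["time"],o["wrist_force"])
im=vision.camera("top"); cv2.imwrite("pics/t1.png",cv2.resize(im[85:240,190:460,::-1],None,fx=2.9,fy=2.9,interpolation=cv2.INTER_CUBIC))
```

```text
[[-217.77785021   -9.63840676]] 7.625 [-0.17834176  0.7942692  -0.08302585]
```

View pics/t1.png

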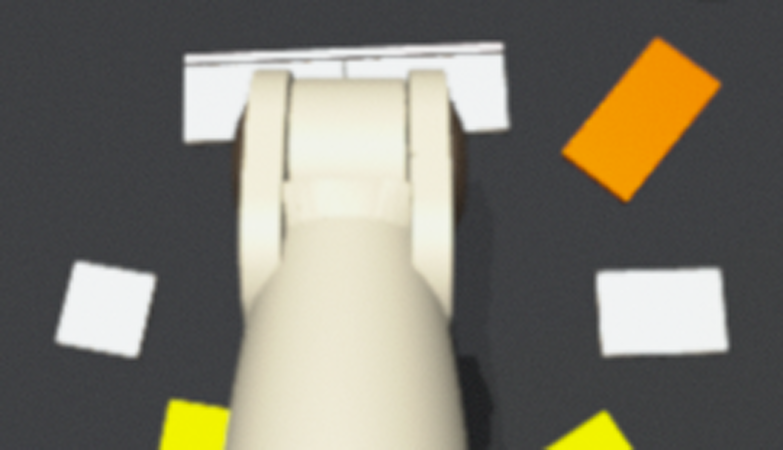

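The arm hides the tile in the top view, so I'll use the wrist and scene views.

Run:
```python
from h import *
im=vision.camera("wrist"); b=vision.camera("scene")[120:300,150:470]
im=cv2.resize(im,(480,300)); b=cv2.resize(b,(480,270))
cv2.imwrite("pics/w2.png",np.vstack([im,b])[:,:,::-1])
```

```text
(no output)
```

View pics/w2.png

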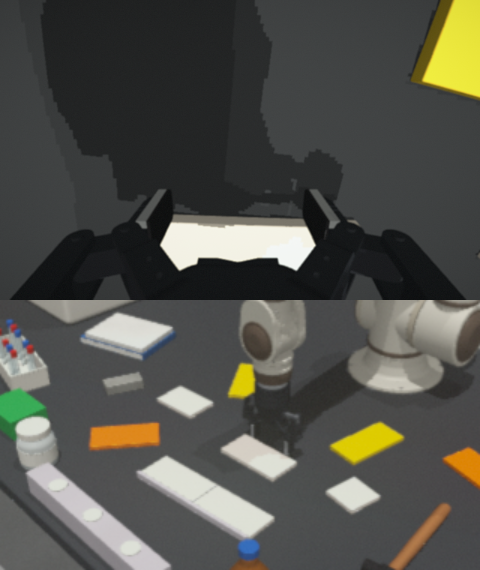

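carry_out:
  increments:
    - [0, 0, 0, 0, -8, 0, 100]
    - [0, 0, 0, 0, -8, 0, 100]
    - [0, 0, 0, 0, -6, 0, 100]
    - [0, 0, 0, 0, 0, 0, 100]

```text
time: 8.28
ee_pos: [0.4872, 0.0279, -0.009]
tcp_rot: [-94.3, 90.0, 1.2]
wrist_force: [0.1, 0.1, 0.0]
opening: 0.0851
```

Run:
```python
from h import *
o=sensors.get_obs();print(toC(o["ee_pos"][:2])*1000, o["time"],o["wrist_force"])
im=vision.camera("wrist"); cv2.imwrite("pics/w3.png",im[:,:,::-1])
b=vision.camera("scene"); cv2.imwrite("pics/s3.png",cv2.resize(b[180:300,200:400,::-1],None,fx=4,fy=4,interpolation=cv2.INTER_CUBIC))
```

```text
[[-195.68385906   -9.69177816]] 8.275 [0.09098232 0.11063471 0.02325363]
```

View pics/w3.png

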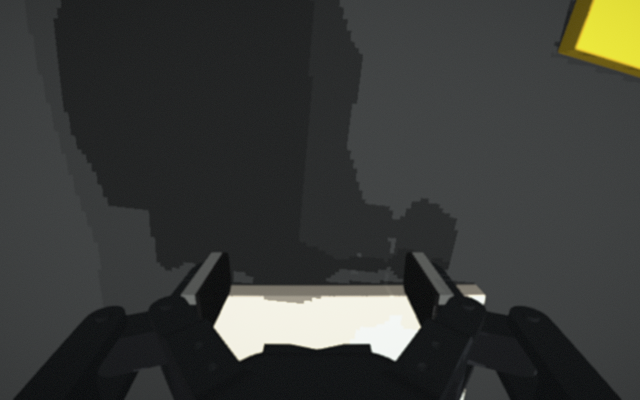

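View pics/s3.png

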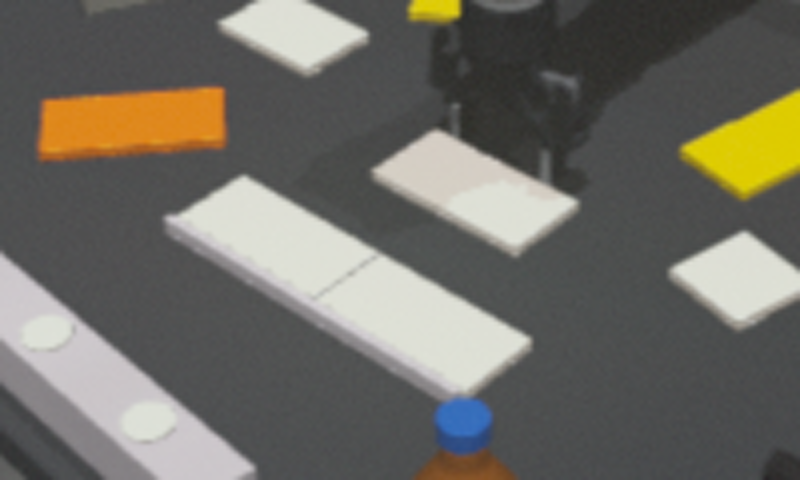

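Run:
```python
from h import *
p=np.array([[575,206],[517,249],[373,173],[438,131]])/4+[200,180]-0.4
w=px2w("scene",p,.01); c=toC(w[:,:2])*1000; print(np.round(c,1),c.mean(0))
# course check: end corners, joint
p=np.array([[530,343],[245,177],[380,256]])/4+[200,180]-.4
print(np.round(toC(px2w("scene",p,.01)[:,:2])*1000,1))
o=sensors.get_obs()
print(np.round(toC(px2w("wrist",[[483,292],[225,287],[420,289]],.01,o)[:,:2])*1000,1))
```

```text
[[-177.8   76.3]
 [-107.8   76.8]
 [-106.1  -72.4]
 [-182.5  -72.1]] [-143.54726199    2.17646141]
[[ -32.9  152.9]
 [ -35.6 -145.6]
 [ -34.     4.3]]
[[-186.    71.7]
 [-189.   -54. ]
 [-188.    40.2]]
```

The tile is flush with the fingers and parallel to the course, with y between -1.5 and -3 mm. Pushing it on to the course now.

carry_out:
  increments:
    - [0, 0, 0, 0, -6, 0, 100]
    - [0, 0, 0, 0, -8, 0.4, 100]
    - [0, 0, 0, 0, -8, 0.4, 100]
    - [0, 0, 0, 0, -8, 0.4, 100]
    - [0, 0, 0, 0, -8, 0.4, 100]
    - [0, 0, 0, 0, -8, 0.4, 100]
    - [0, 0, 0, 0, -8, 0, 100]
    - [0, 0, 0, 0, -6, 0, 100]
    - [0, 0, 0, 0, -4, 0, 100]
    - [0, 0, 0, 0, -3, 0, 100]
    - [0, 0, 0, 0, 0, 0, 100]

```text
time: 9.75
ee_pos: [0.5534, 0.0364, -0.009]
tcp_rot: [-87.7, 90.0, 7.8]
wrist_force: [0.5, -0.4, -0.3]
opening: 0.0855
```

carry_out:
  increments:
    - [0, 0, 0, 0, -1, 0, 100]
    - [0, 0, 0, 0, -1, 0, 100]

```text
time: 10.0
ee_pos: [0.5548, 0.0365, -0.0089]
tcp_rot: [91.2, 90.0, -173.3]
wrist_force: [-3.6, -0.4, 1.1]
opening: 0.0855
```

carry_out:
  increments:
    - [0, 0, 0, 0, -1, 0, 100]
    - [0, 0, 0, 0, -1, 0, 100]

```text
time: 10.25
ee_pos: [0.557, 0.0367, -0.0089]
tcp_rot: [102.3, 90.0, -162.2]
wrist_force: [-3.4, 0.0, 1.8]
opening: 0.0851
```

Run:
```python
from h import *
o=sensors.get_obs();print(toC(o["ee_pos"][:2])*1000, o["time"],o["wrist_force"])
im=vision.camera("wrist"); cv2.imwrite("pics/w4.png",im[:,:,::-1])
b=vision.camera("scene"); cv2.imwrite("pics/s4.png",cv2.resize(b[180:300,200:400,::-1],None,fx=4,fy=4,interpolation=cv2.INTER_CUBIC))
```

```text
[[-125.3260603    -7.42269524]] 10.25 [-3.40349731  0.0056374   1.78431279]
```

View pics/s4.png

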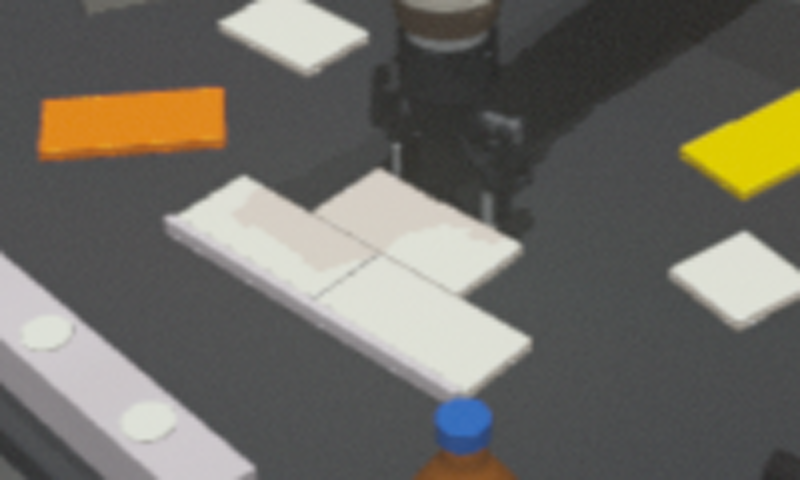

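The tile reaches the course, with its seam from about (315,212) to (460,293) and 3.5 N of reaction. I'll seat it a little harder and then back off.

carry_out:
  increments:
    - [0, 0, 0, 0, -1, 0, 100]
    - [0, 0, 0, 0, -1, 0, 100]
    - [0, 0, 0, 0, 0, 0, 100]

```text
time: 10.72
ee_pos: [0.5591, 0.0369, -0.009]
tcp_rot: [-77.6, 90.0, 17.9]
wrist_force: [-2.8, -1.0, 2.8]
opening: 0.0853
```

carry_out:
  increments:
    - [0, 0, 0, 0, 30, 0, 100]
    - [0, 0, 0, -50, 40, 0, 100]
    - [0, 0, 0, -60, 40, 0, 50]
    - [0, 0, 0, 0, -20, 60, 50]
    - [0, 0, 0, 0, 0, 60, 50]
    - [0, 0, 0, 0, 0, 60, 50]
    - [0, 0, 0, 0, 0, 60, 50]
    - [0, 0, 0, 0, 0, 50, 50]
    - [0, 0, 0, 0, 0, 0, 50]

```text
time: 11.85
ee_pos: [0.4471, 0.3199, 0.0914]
tcp_rot: [-35.9, 89.9, 59.9]
wrist_force: [-0.5, -0.9, 0.3]
opening: 0.0429
```

Run:
```python
from h import *
o=sensors.get_obs();print(toC(o["ee_pos"][:2])*1000, o["time"],o["wrist_force"],o["opening"],o["q"])
im=vision.camera("top"); cv2.imwrite("pics/t5.png",cv2.resize(im[85:240,190:460,::-1],None,fx=2.9,fy=2.9,interpolation=cv2.INTER_CUBIC))
```

```text
[[-208.38977349  284.7732332 ]] 11.85 [-0.52566557 -0.92359756  0.31201397] 0.042919801566397665 [ 3.55733165e+01  4.45448955e+00 -5.94253395e+00  7.95525144e+01
  2.27968251e-02  2.98106227e+01]
```

View pics/t5.png

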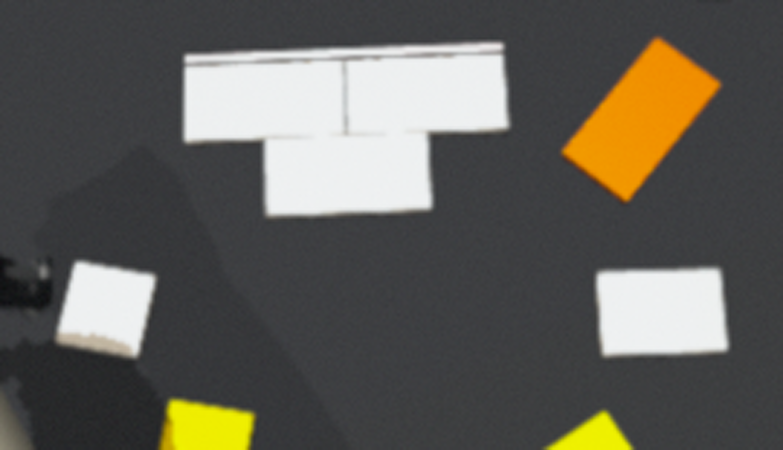

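The full tile is tight under the course, near edge rows 208-216, ends at columns 265 and 431. Measuring it now.

```bash
cat > meas.py <<'E'
from h import *
im=vision.camera("top"); g=cv2.cvtColor(im,cv2.COLOR_RGB2GRAY)
o,a=course(); ux=np.array([np.cos(a),np.sin(a)]); uy=np.array([-ux[1],ux[0]])
W=lambda x,y: toW([[x/1000,y/1000]])[0]
def line(A,B,n,half=.012,frac=(0.08,.92)):
    p=edge_sub("top",g,A,B,n,half=half,frac=frac)
    c=toC(p)*1000; return c
def full(yc=0):
    n=line(W(-112.5,-72+yc),W(-112.5,72+yc),-ux)
    l=line(W(-105,75+yc),W(-45,75+yc),uy); r=line(W(-105,-75+yc),W(-45,-75+yc),-uy)
    if len(n)>5: k=np.polyfit(n[:,1],n[:,0],1); print("full near edge x",n[:,0].mean().round(2),"slope rad",k[0].round(4),len(n))
    for nm,q in (("left",l),("right",r)):
        if len(q)>5: print(nm,"y",q[:,1].mean().round(2),"slope",np.polyfit(q[:,0],q[:,1],1)[0].round(4),len(q))
if __name__=="__main__":
    full()
    n=line(W(-37.5,85),W(-37.5,145),-ux); print("course near L",n[:,0].mean())
    n=line(W(-37.5,-145),W(-37.5,-85),-ux); print("course near R",n[:,0].mean())
    r=rects("top",im,[(203,168,250,214)])[0]; print("half",np.round(toC(np.array(r[:2])/1000)*1000,1),r[2:4],r[4]-np.degrees(a))
E
python3 meas.py
```

```text
full near edge x -113.38 slope rad -0.0044 60
left y 76.15 slope 0.0074 60
right y -75.35 slope 0.0048 60
course near L -38.42499999999994
course near R -38.25416666666662
half [[-193.6  220.9]] (77.85366821289062, 76.47978973388672) 77.27075461636015
```

carry_out:
  increments:
    - [0, 0, 0, 0, -14, 16, 50]
    - [-10, 0, 0, 0, 0, 0, 50]
    - [-10, 0, 0, 0, 0, 0, 50]
    - [-10, 0, 0, 0, 0, 0, 50]
    - [-10, 0, 0, 0, 0, 0, 50]
    - [-10, 0, 0, 0, 0, 0, 50]
    - [-10, 0, 0, 0, 0, 0, 50]
    - [-10, 0, 0, 0, 0, 0, 50]
    - [-10, 0, 0, 0, 0, 0, 50]
    - [-10, 0, 0, 0, 0, 0, 50]
    - [0, 0, 0, 30, 0, 0, 50]
    - [0, 0, 0, 0, 0, 0, 50]

```text
time: 13.45
ee_pos: [0.4593, 0.3321, 0.06]
tcp_rot: [32.3, 89.8, -142.2]
wrist_force: [0.1, -0.7, -0.6]
opening: 0.0425
```

Run:
```python
from h import *
o=sensors.get_obs();print(toC(o["ee_pos"][:2])*1000, o["time"],o["wrist_force"],o["opening"])
plan(*toW([[-.196,.300]])[0],0.02,185.33)
cv2.imwrite("pics/w5.png",vision.camera("wrist")[:,:,::-1])
```

```text
[[-195.12920081  295.72018854]] 13.45 [ 0.05950299 -0.68361831 -0.59319042] 0.042513831808309935
t 13.45 tcp [0.4593 0.3321 0.06  ] toolz ang -174.57 tool y ang -84.6 tilt [-1.      0.0018  0.0029] q6 -59.6 F [ 0.1 -0.7 -0.6] open 0.0425
turn [ 0.1   0.16 -0.1 ] shift [40.  -4.3  0.9]
```

View pics/w5.png

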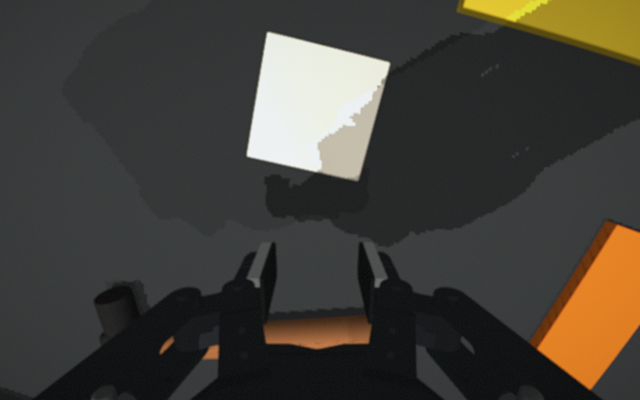

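The half tile is ahead at pixel (318,105), with the fingertips at (268,250) and (365,250) and the mallet handle well behind. Descending.

carry_out:
  increments:
    - [0, 0, 0, 30, 0, 0, 50]
    - [0, 0, 0, 10, 0, 0, 50]
    - [0, 0, 0, 8, 0, 0, 50]
    - [0, 0, 0, 4, 0, 0, 50]
    - [0, 0, 0, 2, 0, 0, 50]
    - [0, 0, 0, 0, 0, 0, 50]

```text
time: 14.25
ee_pos: [0.46, 0.3342, 0.0081]
tcp_rot: [-149.6, 90.0, 35.9]
wrist_force: [0.7, -0.8, 0.1]
opening: 0.0426
```

carry_out:
  increments:
    - [0, 0, 0, 1.5, 0, 0, 50]
    - [0, 0, 0, 0, 0, 0, 50]

```text
time: 14.5
ee_pos: [0.4599, 0.334, 0.0063]
tcp_rot: [-72.6, 90.0, 112.9]
wrist_force: [0.2, -0.5, 0.3]
opening: 0.0424
```

carry_out:
  increments:
    - [0, 0, 0, 1.5, 0, 0, 50]
    - [0, 0, 0, 0, 0, 0, 50]

```text
time: 14.75
ee_pos: [0.4598, 0.334, 0.0047]
tcp_rot: [33.1, 90.0, -141.3]
wrist_force: [0.3, -0.4, -0.6]
opening: 0.0428
```

Run:
```python
from h import *
c=vision.calibration("wrist");K=np.array(c["camera_matrix"]);d=np.array(c["dist"],float);M=np.array(c["mount"])
for name,pts in (("open85",[(228,253,-.0427),(408,253,.0427)]),("open43",[(273,243,-.0213),(362,243,.0213)])):
    for x,y,z in pts:
        u=cv2.undistortPoints(np.array([[[x,y]]],float),K,d).ravel()
        D=M[:3,:3]@[u[0],-u[1],-1]; s=(z-M[2,3])/D[2]; print(name,np.round((M[:3,3]+s*D)*1000,1))
```

```text
open85 [-14.2   8.6 -42.7]
open85 [-17.8  10.3  42.7]
open43 [-10.8  12.3 -21.3]
open43 [-15.3  14.3  21.3]
```

carry_out:
  increments:
    - [0, 0, 0, 1.5, 0, 0, 50]
    - [0, 0, 0, 1.5, 0, 0, 50]
    - [0, 0, 0, 0, 0, 0, 50]

```text
time: 15.12
ee_pos: [0.4598, 0.334, 0.0016]
tcp_rot: [30.4, 90.0, -144.1]
wrist_force: [-0.1, -0.1, -0.2]
opening: 0.0429
```

carry_out:
  increments:
    - [0, 0, 0, 1.5, 0, 0, 50]
    - [0, 0, 0, 0, 0, 0, 50]

```text
time: 15.38
ee_pos: [0.4599, 0.334, 0.0002]
tcp_rot: [22.0, 90.0, -152.4]
wrist_force: [-0.3, 0.6, 0.5]
opening: 0.0428
```

Run:
```python
from h import *
o=sensors.get_obs();print(toC(o["ee_pos"][:2])*1000, o["ee_pos"],o["time"],o["wrist_force"])
b=vision.camera("scene"); cv2.imwrite("pics/s6.png",cv2.resize(b[170:320,310:510,::-1],None,fx=4,fy=4,interpolation=cv2.INTER_CUBIC))
```

```text
[[-194.39485711  297.60092638]] [4.59869982e-01 3.34009854e-01 1.63503892e-04] 15.375 [-0.32588442  0.55996577  0.50166644]
```

View pics/s6.png

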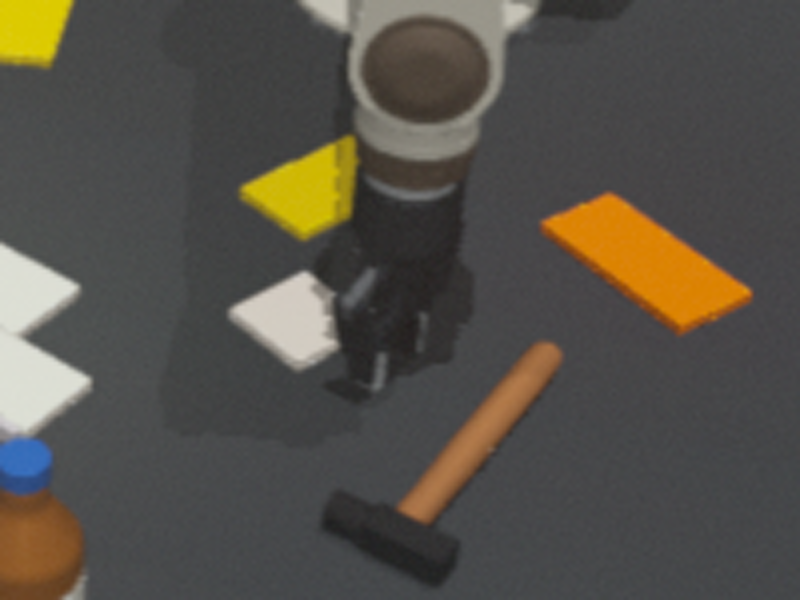

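Run:
```python
from h import *
# scene bias estimated +3.6,+3.8mm(course frame): apply
for h in (0,.003,.006,.009):
    for y in (.2866,.3086):
        w=toW([[-.194+.0285,y]])[0]+0; print(h,y,np.round((w2px("scene",[[*w,h]])[0]-[310,170])*4))
```

```text
0 0.2866 [349. 380.]
0 0.3086 [375. 393.]
0.003 0.2866 [350. 377.]
0.003 0.3086 [375. 390.]
0.006 0.2866 [350. 374.]
0.006 0.3086 [376. 387.]
0.009 0.2866 [350. 371.]
0.009 0.3086 [376. 384.]
```

carry_out:
  increments:
    - [0, 0, 0, 1.5, 0, 0, 50]
    - [0, 0, 0, 1.5, 0, 0, 50]
    - [0, 0, 0, 0, 0, 0, 50]

```text
time: 15.8
ee_pos: [0.46, 0.3341, -0.0018]
tcp_rot: [-146.5, 90.0, 39.0]
wrist_force: [-1.9, -1.9, 8.3]
opening: 0.042
```

carry_out:
  increments:
    - [0, 0, 0, 1, 0, 0, 50]
    - [0, 0, 0, 0, 0, 0, 50]

```text
time: 16.05
ee_pos: [0.46, 0.3341, -0.0019]
tcp_rot: [-149.7, 89.9, 35.8]
wrist_force: [-6.4, -3.8, 15.5]
opening: 0.0425
```

Bench contact is at TCP z = -2 mm at this opening. I'll raise to about 3.5 mm tip clearance and push sideways (-y).

carry_out:
  increments:
    - [0, 0, 0, -6, 0, 0, 50]
    - [0, 0, 0, 0, 0, 0, 50]

```text
time: 16.3
ee_pos: [0.4602, 0.3342, 0.0027]
tcp_rot: [-151.0, 90.0, 34.5]
wrist_force: [-0.3, -0.9, -1.1]
opening: 0.0425
```

Run:
```python
from h import *
o=sensors.get_obs();print(toC(o["ee_pos"][:2])*1000)
plan(*toW([[-.195,.200]])[0],0.002,185.33)
```

```text
[[-194.04143526  297.79993192]]
t 16.3 tcp [0.4602 0.3342 0.0027] toolz ang -174.46 tool y ang -84.5 tilt [-1.e+00 -4.e-04 -7.e-04] q6 -59.5 F [-0.3 -0.9 -1.1] open 0.0425
turn [ 0.21 -0.04  0.02] shift [ 0.7 97.8  1. ]
```

carry_out:
  increments:
    - [0.2, 0, 0, 0, 8, 0, 50]
    - [0, 0, 0, 0, 9, 0, 50]
    - [0, 0, 0, 0, 9, 0, 50]
    - [0, 0, 0, 0, 9, 0, 50]
    - [0, 0, 0, 0, 9, 0, 50]
    - [0, 0, 0, 0, 9, 0, 50]
    - [0, 0, 0, 0, 9, 0, 50]
    - [0, 0, 0, 0, 9, 0, 50]
    - [0, 0, 0, 0, 9, 0, 50]
    - [0, 0, 0, 0, 9, 0, 50]
    - [0, 0, 0, 0, 8, 0, 50]
    - [0, 0, 0, 0, 0, 0, 50]

```text
time: 17.8
ee_pos: [0.4691, 0.2369, 0.0023]
tcp_rot: [105.3, 90.0, -69.4]
wrist_force: [0.1, -0.6, -0.4]
opening: 0.0424
```

Run:
```python
from h import *
o=sensors.get_obs();print(toC(o["ee_pos"][:2])*1000,o["wrist_force"],o["ee_pos"])
plan(*toW([[-.195,.1645]])[0],0.002,185.33)
im=cv2.resize(vision.camera("wrist"),(480,300)); b=vision.camera("top")[85:235,190:430]
b=cv2.resize(b,(480,300),interpolation=cv2.INTER_CUBIC)
cv2.imwrite("pics/w7.png",np.vstack([im,b])[:,:,::-1])
```

```text
[[-194.26466773  200.00919678]] [ 0.13656171 -0.6462824  -0.35154873] [0.46907125 0.23685277 0.00233852]
t 17.8 tcp [0.4691 0.2369 0.0023] toolz ang -174.71 tool y ang -84.7 tilt [-1.e+00  2.e-04 -1.e-04] q6 -68.5 F [ 0.1 -0.6 -0.4] open 0.0424
turn [-0.04 -0.   -0.01] shift [ 0.3 35.5  0.7]
```

View pics/w7.png

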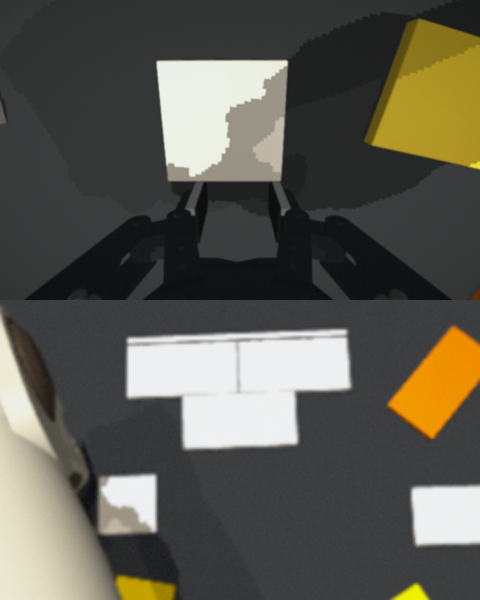

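The half tile is squared against both fingers, with its near edge at row 181 of the wrist picture. I'll measure its leading edge.

```bash
cat > half.py <<'E'
from meas import *
import sys
def half(x,y,lit=None):
    for nm,A,B,n in (("right",W(x-30,y-37.5),W(x+30,y-37.5),-uy),("left",W(x-30,y+37.5),W(x+30,y+37.5),uy),("far",W(x+37.5,y-30),W(x+37.5,y+30),ux),("near",W(x-37.5,y-30),W(x-37.5,y+30),-ux)):
        q=line(A,B,n,half=.015,frac=(0,1))
        i=1 if nm in("right","left") else 0
        if len(q)>8: print(nm,"yx"[1-i] if 0 else "xy"[i],np.median(q[:,i]).round(2),"slope",np.polyfit(q[:,1-i],q[:,i],1)[0].round(4),len(q))
if __name__=="__main__":
    half(float(sys.argv[1]),float(sys.argv[2])); full()
E
python3 half.py -194 151
```

```text
right y 112.25 slope 0.0014 60
left y 186.78 slope 0.0084 60
far x -147.44 slope -0.0237 60
near x -224.31 slope -0.0099 60
full near edge x -113.35 slope rad -0.0049 60
left y 76.2 slope 0.0055 60
right y -75.36 slope 0.0066 60
```

carry_out:
  increments:
    - [0, 0, 0, 0, 7, 0, 50]
    - [0, 0, 0, 0, 8, 0, 50]
    - [0, 0, 0, 0, 8, 0, 50]
    - [0, 0, 0, 0, 7, 0, 50]
    - [0, 0, 0, 0, 5, 0, 50]
    - [0, 0, 0, 0, 0, 0, 50]

```text
time: 18.7
ee_pos: [0.4722, 0.2021, 0.0023]
tcp_rot: [76.2, 90.0, -98.5]
wrist_force: [-0.1, -0.1, 1.3]
opening: 0.043
```

carry_out:
  increments:
    - [0, 0, 0, 0, -25, 0, 50]
    - [0, 0, 0, -50, -20, 0, 50]
    - [0, 0, 0, -30, 0, 40, 50]
    - [10.6, 0, 0, 0, 0, 0, 50]
    - [10.6, 0, 0, 0, 0, 0, 50]
    - [10.6, 0, 0, 0, 0, 0, 50]
    - [10.6, 0, 0, 0, 0, 0, 50]
    - [10.6, 0, 0, 0, 0, 0, 50]
    - [10.6, 0, 0, 0, 0, 0, 50]
    - [10.6, 0, 0, 0, 0, 0, 50]
    - [10.6, 0, 0, 0, 0, 0, 50]
    - [5.2, 0, 0, 0, 0, 0, 50]

```text
time: 20.2
ee_pos: [0.4282, 0.2437, 0.0822]
tcp_rot: [163.6, 90.0, -101.3]
wrist_force: [0.2, -0.3, -0.3]
opening: 0.0428
```

```bash
python3 half.py -186 116
python3 - <<'E'
from h import *
o=sensors.get_obs();print(toC(o["ee_pos"][:2])*1000)
plan(*toW([[-.255,.1155]])[0],0.08,95.33)
b=vision.camera("top")[85:235,190:430]
cv2.imwrite("pics/t8.png",cv2.resize(b,(720,450),interpolation=cv2.INTER_CUBIC)[:,:,::-1])
E
```

```text
right y 77.25 slope 0.0165 60
left y 153.5 slope -0.0004 60
far x -146.94 slope -0.0028 60
near x -223.81 slope 0.0167 60
full near edge x -113.36 slope rad -0.0044 60
left y 76.18 slope 0.0051 60
right y -75.35 slope 0.0054 60
[[-234.40050175  210.62090422]]
t 20.25 tcp [0.4281 0.2437 0.0822] toolz ang 94.91 tool y ang -175.1 tilt [-1.e+00  1.e-04 -3.e-04] q6 24.7 F [-0.3  0.7 -0.9] open 0.043
turn [-0.42 -0.02 -0.01] shift [  2.2  20.6 -95.1]
```

View pics/t8.png

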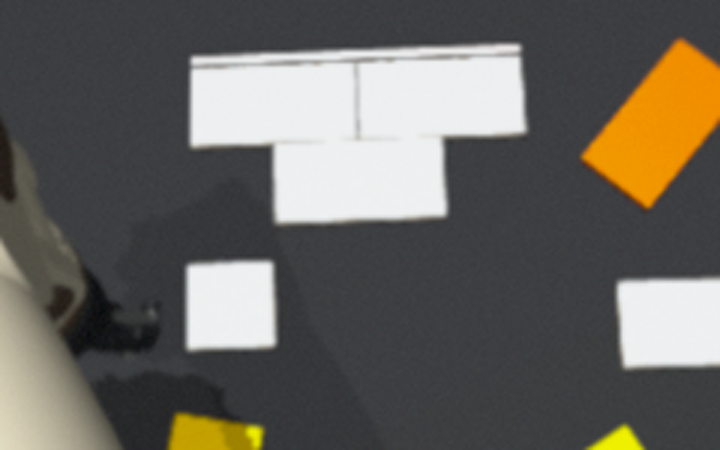

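The half tile is square, centre y about 115.4, with a 2.5 mm gap to the full tile's line. Moving behind it.

carry_out:
  increments:
    - [-0.4, 0, 0, 0, 0, 0, 50]
    - [0, 0, 0, 0, 8, -48, 50]
    - [0, 0, 0, 0, 8, -47, 50]
    - [0, 0, 0, 40, 0, 0, 50]
    - [0, 0, 0, 30, 0, 0, 50]
    - [0, 0, 0, 10, 0, 0, 50]
    - [0, 0, 0, 0, 0, 0, 50]

```text
time: 21.18
ee_pos: [0.4217, 0.1476, 0.0024]
tcp_rot: [108.3, 90.0, -155.9]
wrist_force: [-1.5, 0.2, 0.4]
opening: 0.0429
```

Run:
```python
from h import *
o=sensors.get_obs();print(toC(o["ee_pos"][:2])*1000,o["wrist_force"])
plan(*toW([[-.135,.1155]])[0],0.0025,95.33)
cv2.imwrite("pics/w9.png",cv2.resize(vision.camera("wrist"),(480,300))[:,:,::-1])
```

```text
[[-249.76672187  115.5655917 ]] [-1.45032947  0.20147525  0.42334465]
t 21.18 tcp [0.4217 0.1476 0.0024] toolz ang 95.79 tool y ang -174.2 tilt [-1.e+00  6.e-04 -2.e-04] q6 13.5 F [-1.5  0.2  0.4] open 0.0429
turn [ 0.46 -0.01 -0.03] shift [-1.000e-01 -1.148e+02 -1.000e-01]
```

View pics/w9.png

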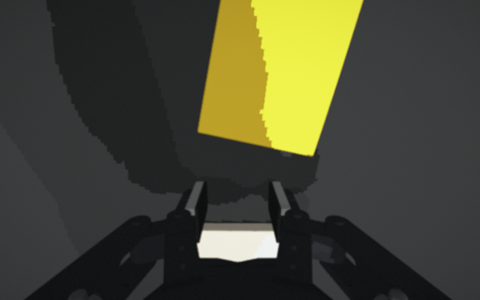

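The fingers are behind the half tile's near edge (row 228) and the yellow tile is clear behind. Pushing forward.

carry_out:
  increments:
    - [0.45, 0, 0, 0, -9, 0, 50]
    - [0, 0, 0, 0, -8, 0, 50]
    - [0, 0, 0, 0, -10, 0, 50]
    - [0, 0, 0, 0, -10, 0, 50]
    - [0, 0, 0, 0, -10, 0, 50]
    - [0, 0, 0, 0, -10, 0, 50]
    - [0, 0, 0, 0, -10, 0, 50]
    - [0, 0, 0, 0, -10, 0, 50]
    - [0, 0, 0, 0, -10, 0, 50]
    - [0, 0, 0, 0, -10, 0, 50]
    - [0, 0, 0, 0, -8, 0, 50]
    - [0, 0, 0, 0, 0, 0, 50]

```text
time: 22.72
ee_pos: [0.527, 0.1573, 0.0022]
tcp_rot: [-95.1, 90.0, 0.2]
wrist_force: [0.4, -0.2, -0.1]
opening: 0.0427
```

Run:
```python
from h import *
o=sensors.get_obs();print(toC(o["ee_pos"][:2])*1000,o["wrist_force"])
plan(*toW([[-.124,.1155]])[0],0.0025,95.33)
b=vision.camera("scene"); cv2.imwrite("pics/s10.png",cv2.resize(b[180:300,230:430,::-1],None,fx=4,fy=4,interpolation=cv2.INTER_CUBIC))
```

```text
[[-143.95409152  115.46069592]] [ 0.38106707 -0.15003789 -0.11443688]
t 22.73 tcp [0.527  0.1573 0.0022] toolz ang 95.27 tool y ang -174.7 tilt [-1.e+00 -5.e-04 -0.e+00] q6 11.4 F [ 0.4 -0.2 -0.1] open 0.0427
turn [-0.06 -0.    0.03] shift [ -0.3 -20.    0. ]
```

View pics/s10.png

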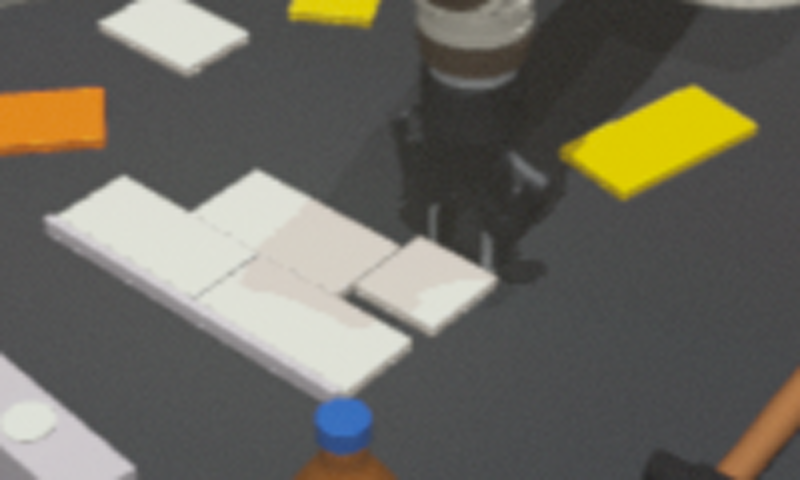

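The half tile is square, with a visible gap to the full tile's end at crop (370,275) and about 20 mm still to go. I'll continue to contact.

carry_out:
  increments:
    - [0, 0, 0, 0, -6, 0, 50]
    - [0, 0, 0, 0, -6, 0, 50]
    - [0, 0, 0, 0, -4, 0, 50]
    - [0, 0, 0, 0, -2, 0, 50]
    - [0, 0, 0, 0, 0, 0, 50]

```text
time: 23.4
ee_pos: [0.5445, 0.159, 0.0023]
tcp_rot: [-88.8, 90.0, 6.5]
wrist_force: [-0.4, -0.0, 0.0]
opening: 0.0427
```

carry_out:
  increments:
    - [0, 0, 0, 0, -1.5, 0, 50]
    - [0, 0, 0, 0, -1.5, 0, 50]

```text
time: 23.65
ee_pos: [0.5472, 0.1592, 0.0023]
tcp_rot: [81.3, 90.0, 176.6]
wrist_force: [-1.1, -0.3, -0.1]
opening: 0.0426
```

carry_out:
  increments:
    - [0, 0, 0, 0, -1, 0, 50]
    - [0, 0, 0, 0, 0, 0, 50]

```text
time: 23.9
ee_pos: [0.5477, 0.1593, 0.0023]
tcp_rot: [90.4, 89.9, -174.3]
wrist_force: [-4.5, -1.4, 2.9]
opening: 0.0423
```

Run:
```python
from h import *
o=sensors.get_obs();print(toC(o["ee_pos"][:2])*1000,o["wrist_force"])
```

```text
[[-123.14870212  115.47722603]] [-4.53042144 -1.4156138   2.92276888]
```

carry_out:
  increments:
    - [0, 0, 0, 0, 25, 0, 50]
    - [0, 0, 0, -50, 10, 0, 50]
    - [0, 0, 0, -30, 0, 60, 50]
    - [-10.6, 0, 0, 0, 0, 30, 50]
    - [-10.6, 0, 0, 0, 0, 0, 50]
    - [-10.6, 0, 0, 0, 0, 0, 50]
    - [-10.6, 0, 0, 0, 0, 0, 50]
    - [-10.6, 0, 0, 0, 0, 0, 50]
    - [-10.6, 0, 0, 0, 0, 0, 50]
    - [-10.6, 0, 0, 0, 0, 0, 50]
    - [-10.6, 0, 0, 0, 0, 0, 50]
    - [-5.2, 0, 0, 0, 0, 0, 50]

```text
time: 25.4
ee_pos: [0.5059, 0.2418, 0.0803]
tcp_rot: [-168.3, 89.9, 17.3]
wrist_force: [0.1, 0.6, 0.3]
opening: 0.0428
```

```bash
python3 half.py -75 115.5
python3 - <<'E'
from h import *
o=sensors.get_obs();print(toC(o["ee_pos"][:2])*1000)
plan(*toW([[-.076,.185]])[0],0.0025,185.33)
b=vision.camera("top")[85:235,190:430]
cv2.imwrite("pics/t11.png",cv2.resize(b,(720,450),interpolation=cv2.INTER_CUBIC)[:,:,::-1])
E
```

```text
left y 153.62 slope -0.0021 60
[[-157.11582378  201.50188596]]
t 25.45 tcp [0.5059 0.2418 0.0803] toolz ang -174.29 tool y ang -84.3 tilt [-1.e+00 -2.e-04 -1.e-03] q6 -70.2 F [ 0.6 -0.9 -1.1] open 0.0428
turn [ 0.38 -0.06  0.01] shift [ 77.8  16.5 -81.1]Traceback (most recent call last):
  File "half.py", line 9, in <module>
    half(float(sys.argv[1]),float(sys.argv[2])); full()
    ~~~~^^^^^^^^^^^^^^^^^^^^^^^^^^^^^^^^^^^^^^^
  File "half.py", line 5, in half
    q=line(A,B,n,half=.015,frac=(0,1))
  File "meas.py", line 7, in line
    c=toC(p)*1000; return c
      ~~~^^^
  File "h.py", line 62, in toC
    c,s=np.cos(a),np.sin(a); R=np.array([[c,-s],[s,c]]); return (np.atleast_2d(p)-o)@R
                                                                 ~~~~~~~~~~~~~~~~^~
ValueError: operands could not be broadcast together with shapes (1,0) (2,)
```

View pics/t11.png

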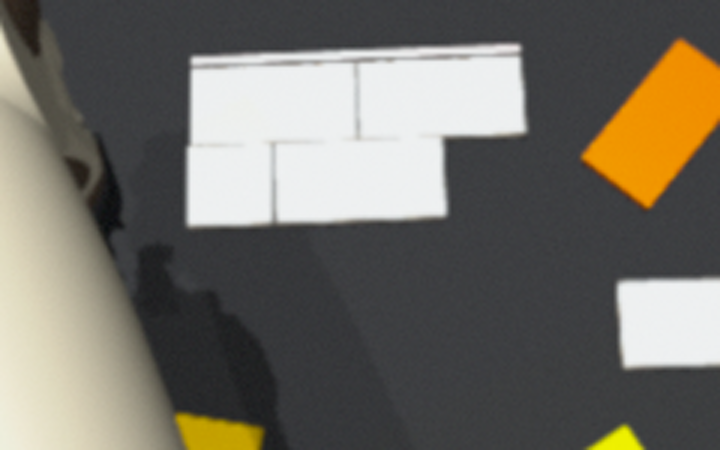

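The half tile is against the course with a visible joint of about 2.5 mm at column 273. I'll close it from the left end.

carry_out:
  increments:
    - [0.4, 0, 0, 0, 8, -41, 50]
    - [0, 0, 0, 0, 8, -40, 50]
    - [0, 0, 0, 40, 0, 0, 50]
    - [0, 0, 0, 30, 0, 0, 50]
    - [0, 0, 0, 7.5, 0, 0, 50]
    - [0, 0, 0, 0, 0, 0, 50]

```text
time: 26.25
ee_pos: [0.5877, 0.233, 0.0032]
tcp_rot: [-168.5, 90.0, 16.3]
wrist_force: [0.7, 0.2, 0.7]
opening: 0.0428
```

Run:
```python
from h import *
o=sensors.get_obs();print(toC(o["ee_pos"][:2])*1000)
plan(*toW([[-.076,.1623]])[0],0.0025,185.33)
cv2.imwrite("pics/w12.png",vision.camera("wrist")[:,:,::-1])
```

```text
[[-76.51979313 185.15565966]]
t 26.25 tcp [0.5877 0.233  0.0032] toolz ang -175.16 tool y ang -85.2 tilt [-1.e+00 -0.e+00 -2.e-04] q6 -73.2 F [0.7 0.2 0.7] open 0.0428
turn [-0.49 -0.01  0.  ] shift [ 0.7 22.9 -0.5]
```

View pics/w12.png

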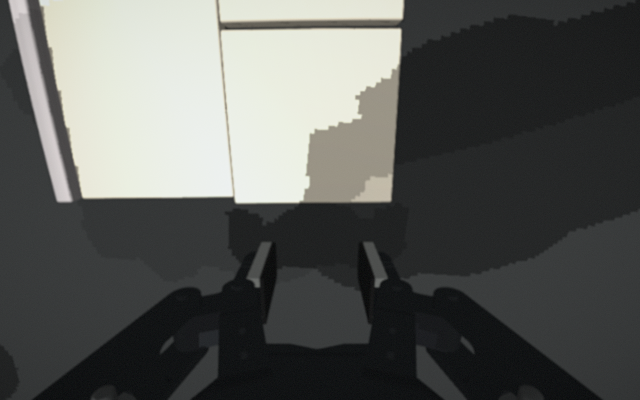

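The wrist view shows the seam to the course is tight, the end gap at row 23, and the half tile's free end at row 200 squarely before the fingers.

carry_out:
  increments:
    - [-0.5, 0, 0, 0, 7, 0, 50]
    - [0, 0, 0, 0, 7, 0, 50]
    - [0, 0, 0, 0, 4, 0, 50]
    - [0, 0, 0, 0, 2, 0, 50]
    - [0, 0, 0, 0, 1.5, 0, 50]
    - [0, 0, 0, 0, 1, 0, 50]
    - [0, 0, 0, 0, 0, 0, 50]

```text
time: 27.18
ee_pos: [0.5897, 0.2107, 0.0028]
tcp_rot: [-137.1, 90.0, 48.3]
wrist_force: [-0.5, 1.2, 1.3]
opening: 0.0426
```

Run:
```python
from h import *
o=sensors.get_obs();print(toC(o["ee_pos"][:2])*1000,o["wrist_force"])
im=vision.camera("wrist");cv2.imwrite("pics/w13.png",np.vstack([im[:260],cv2.resize(im[0:120,150:470],(640,240))])[:,:,::-1])
```

```text
[[-76.63361381 162.73877641]] [-0.46598337  1.15574102  1.29427461]
```

View pics/w13.png

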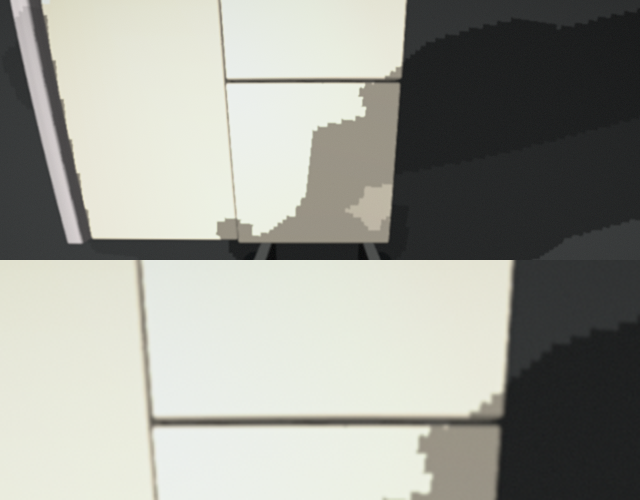

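The joint is now a thin line, about 1 mm. One more millimetre, then retreat.

carry_out:
  increments:
    - [0, 0, 0, 0, 0.6, 0, 50]
    - [0, 0, 0, 0, 0.5, 0, 50]
    - [0, 0, 0, 0, 0, 0, 50]

```text
time: 27.6
ee_pos: [0.5898, 0.2095, 0.0028]
tcp_rot: [-128.2, 90.0, 57.2]
wrist_force: [0.2, 1.8, 1.5]
opening: 0.0427
```

carry_out:
  increments:
    - [0, 0, 0, 0, -20, 0, 50]
    - [0, 0, 0, 0, -20, 0, 50]
    - [0, 0, 0, -50, -30, 0, 50]
    - [0, 0, 0, -60, -30, 20, 50]
    - [0, 0, 0, 0, -20, 50, 50]
    - [0, 0, 0, 0, 0, 50, 50]
    - [0, 0, 0, 0, 0, 50, 50]
    - [0, 0, 0, 0, 0, 0, 50]

```text
time: 28.6
ee_pos: [0.4086, 0.3107, 0.1066]
tcp_rot: [19.2, 90.0, -155.2]
wrist_force: [0.1, 0.9, -0.8]
opening: 0.0431
```

```bash
sed -i 's/c=toC(p)\*1000; return c/return toC(p)*1000 if len(p) else np.zeros((0,2))/' meas.py; python3 half.py -75 113.5
python3 - <<'E'
from h import *
from meas import line,W,uy,ux
o=sensors.get_obs();print(o["time"],o["ee_pos"],o["wrist_force"])
im=vision.camera("top")
n=line(W(-112.5,80),W(-112.5,145),-ux); print("half near",n[:,0].mean(),np.polyfit(n[:,1],n[:,0],1)[0])
n=line(W(-25,150),W(25,150),uy); print("course left end",n[:,1].mean())
n=line(W(-37.5,-145),W(-37.5,-85),-ux); print("course near",n[:,0].mean())
for nm,b,r0 in (("off",(388,170,448,214),(492,-240.4)),):
    r=rects("top",im,[b])[0]; print(nm,np.round(r,1),r0)
b=im[85:235,190:500]
cv2.imwrite("pics/t14.png",cv2.resize(b,None,fx=2.5,fy=2.5,interpolation=cv2.INTER_CUBIC)[:,:,::-1])
E
```

```text
left y 151.0 slope -0.0071 60
near x -113.44 slope 0.0133 60
full near edge x -113.37 slope rad -0.0048 60
right y -75.33 slope 0.0045 60
28.7 [0.41142817 0.31099979 0.1067463 ] [ 0.57182373 -0.0343692  -0.12186297]
half near -113.52499999999996 0.015192457815405902
course left end 150.7375
course near -38.25416666666662
off [ 492.1 -240.4   77.5  114.7    4.8] (492, -240.4)
```

View pics/t14.png

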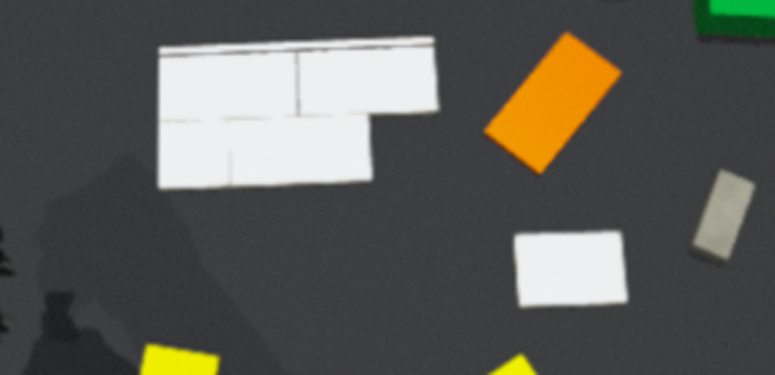

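The second course is closed and flush with the row's left end (column 159), and the offcut hasn't moved. Last, I'll check the bystanders against the first picture and hand in.

Run:
```python
from h import *
a=cv2.imread("pics/top0.png"); b=vision.camera("top")[:,:,::-1]
for n,(x0,y0,x1,y1) in dict(mallet=(143,130,185,226),rub=(464,150,496,192),orR=(380,95,442,158)).items():
    t=a[y0+4:y1-4,x0+4:x1-4]; s=b[y0-6:y1+6,x0-6:x1+6]
    r=cv2.matchTemplate(np.ascontiguousarray(s),t,cv2.TM_CCOEFF_NORMED); m=cv2.minMaxLoc(r); print(n,"shift px",np.array(m[3])-10,"score",round(m[1],3))
from workcell import job_done
print(job_done())
```

```text
mallet shift px [ 1 -1] score 0.268
rub shift px [0 0] score 0.999
orR shift px [0 0] score 1.0
the job is handed in; nothing more can be done
None
```

I laid the second course and handed it in at about 29 s. The mallet is the only thing I couldn't confirm in the final picture.

I pushed the full tile square and up to the course with both fingers spread. I slid the half tile sideways into line, pushed it up against the course, and closed its end joint from the left.

| Check (top camera, at the end) | Measured | Allowed |
|---|---|---|
| Full tile off the course's axis | about 75 mm | 72 to 79 mm |
| Full tile off the joint | about 0.4 mm | 7 mm |
| Full tile angle | about 0.005 rad | 0.04 rad |
| Half tile off the course's axis | about 75 mm | 72 to 79 mm |
| Half tile along from the full tile | about 112.3 mm | 108 to 117 mm |
| Half tile level with the row's end | within 0.5 mm | 9 mm |
| Half tile angle | about 0.015 rad | 0.06 rad |

- **Bystanders:** the offcut, the rubbing block and the orange tile to the right of the course show no shift. I didn't compare the other orange tile or the two yellow ones at the end; I never pushed them.
- **Mallet, not confirmed:** my last image comparison on it failed (match score 0.27), probably because the arm was in front of it. In a scene picture at about 15 s it was where it started. I didn't knowingly touch it, and the fingers later passed only near it.
- **Camera disagreement:** the scene camera read about 3.5 mm off the top camera. I used the top camera with contact force, and judged the scene view only relative to the course.

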